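Dress the sloped biscuit tasting stand

TASK

Dress the tasting stand: lay the three biscuits down its white slope like roof slates, lengthwise along the slope and centred on it, dotted side up: the pale one lowest, then the brown one lapping over it, then the pink one lapping over the brown, each with its lower edge straight above its own pair of blue marks (pale at the lowest pair). Then stand the red-lidded cinnamon jar upright in the middle of the round green pad on the stand's left and the white-lidded cocoa shaker on the pad on its right, as seen from the robot. Do not disturb the pepper mill and the shot glass.

Things in the scene. Friction and masses are not known exactly. Their poses are not given: they have to be found in the camera images.
- stand: Fixed display stand: wooden base 210 (its x) by 250 by 12 mm, origin at the centre of its underside, +x up the slope (away from robot), +y its left. A white board 116 mm wide rises at 22 degrees: surface z = 16 mm + 0.404 (x + 90 mm), x -98 to 95 mm. At its foot a batten, 50 mm wide, 17 mm proud of it, props the pale biscuit's low end. Pairs of blue marks, y = +-48 mm, at x = -88, -46, -4 mm.
- biscuit_pale: Pale yellow rigid biscuit slab with small dots on top, 84 (its x) by 56 (y) by 10 mm, about 50 g, both ends alike; grip it across its 56 mm width. Origin at the centre of its underside, z up. Laid right it rests on batten and board, its +x (or -x) end up the slope, 9.2 degrees off level, origin at (-46, 0, 44) mm in the stand's frame.
- biscuit_brown: Brown rigid biscuit slab with small dots on top, 84 (its x) by 56 (y) by 10 mm, about 50 g, both ends alike; grip it across its 56 mm width. Origin at the centre of its underside, z up. Laid right it rests on the pale one and the board, its +x (or -x) end up the slope, 9.2 degrees off level, origin at (-5, 0, 61) mm in the stand's frame.
- biscuit_pink: Pink rigid biscuit slab with small dots on top, 84 (its x) by 56 (y) by 10 mm, about 50 g, both ends alike; grip it across its 56 mm width. Origin at the centre of its underside, z up. Laid right it rests on the brown one and the board, its +x (or -x) end up the slope, 9.2 degrees off level, origin at (37, 0, 77) mm in the stand's frame.
- cinnamon: Cinnamon jar: upright clear jar with a red lid and a green and white label, 47 mm across, 97 mm tall, about 0.11 kg; origin at the centre of its underside, z up
- cocoa: Cocoa shaker: upright clear shaker with a white lid and brown label, 44 mm across, 109 mm tall, about 0.11 kg; origin at the centre of its underside, z up
- pepper_mill: Turned wooden pepper mill, loose, 58 mm across, 170 mm tall, origin at the centre of its underside; a bystander to be left alone
- shot_glass: Small clear shot glass, loose, 48 mm across, 60 mm tall, origin at the centre of its underside; a bystander to be left alone
- pad_left (a point): Centre of the top of the round green pad on the stand's left wing: 58 mm across, at (-45, +92, 15) mm in the stand's frame
- pad_right (a point): Centre of the top of the round green pad on the stand's right wing: 58 mm across, at (-45, -92, 15) mm in the stand's frame

How it is judged:
By the outcome, as a careful person would: the job done as asked, in the order asked, and still so for the second after the job is handed in, with the robot touching nothing.
It also fails if it takes over 125 s, if anything falls off the work surface, if the arm or the gripper's body presses on something with over 40 N, if the wrist force passes 120 N, or if a joint passes its speed limit or range.

ROBOT

A 7-joint arm with a two-finger parallel gripper is mounted at the origin on a cart in front of the work surface, level with it; the furniture and walls round the work are solid. World frame = base frame: x ahead of the robot, y to its left, z up, the work surface at z = 0. Lengths are in m, angles in rad, forces in N, time in s.
With the tool pointing down it reaches from about 0.4 to 0.9 m from the base axis. Payload 5.5 kg.
Tool frame: the origin (TCP) lies midway between the tips of the shut fingers; the grasp point (between the pads) lies 19 mm behind it; z points along the fingers, y is the line along which they close (so a half turn about z gives the same grasp; the last joint's range is limited). The gripper opens to 92 mm and grips with 3 to 60 N. Pads are 19 mm wide; open, the fingers measure 130 mm over their backs; the gripper's body (75 mm by 190 mm) begins 47 mm behind the grasp point.
Start: joints at [-0.987, 0.501, -0.427, 1.55, 0.221, 1.138, -0.21], TCP at [0.205, 0.617, 0.227] pointing down, gripper open.
Joint ranges: [-2.88, 2.88], [-0.31, 2.03], [-1.54, 1.56], [0.2, 2.42], [-1.41, 4.55], [0.19, 2.02], [-2.57, 2.57]. Speed limits (rad/s): [2.57, 2.57, 3.14, 3.14, 3.14, 3.14, 3.14].

INTERFACE

Orientations are given as a unit quaternion [x, y, z, w].
In Python, from workcell import status, cams, r gives the robot as it stands.
- The arm moves only by the shell command python3 -m inch 'ROWS' [OPENING] [FORCE]. ROWS is JSON, a list that holds one entry, the list of rows, each a list of 4 numbers: the shift along the tool's x, y, z in mm, then the turn about the tool's z in rad. A call has exactly 10 rows; each row is the pose to reach, as a shift and turn from the pose commanded when the call began, along the tool's axes at that moment; what a row does not reach only later rows make up. A row lasts 1/10 s, in which the tool goes at most 50 mm and 8.59 degrees, less where a joint would pass 70% of its speed; a pose out of reach is approached as far as the arm can. A call with a gripper value outside its range is refused whole. OPENING is the opening, from 0 (shut) to 1 (fully open), set as the call begins (- or left out, the last holds). The fingers move at their own pace and stop on an object; FORCE is the grip in N (left out, the last holds). Time passes only in rows, so rows that repeat a pose let the fingers close, or fill a call up. It gives the time, the measured TCP pose, the force, the opening and the grip force at its end, in the units of the state.
- status.state(): the state, without advancing time (a new reading comes with each control period).
- cams.camera(name): name is "side" or "top" or "wrist"; returns a dict with "pixels" (400x640x3 uint8, red, green, blue), "intrinsics" (3x3 intrinsics, pixels), "k1" (the pictures are not rectified: a ray, as slopes to the right and down, at radius r is drawn at 1 + k1 r^2 times it, then the intrinsics apply), "T" (4x4, takes a point from camera to world coordinates). Camera axes: x right, y up, looking along -z (the intrinsics and any distortion apply to the point x, -y, -z); pixel columns grow to the right and rows downward; lengths in m; the calibration is good to about 2 mm. A picture is of the moment at which its call begins. There is no depth.
- r.sign_off(): hands the job in; it is judged then, once.
Trained networks look in a picture, given as the dict that the camera call returned (one of the last four; its "shot" number tells which), for a name from the list of things; names that differ only in an ending like _2 or _b are one class to them, and where a whole thing is asked for, a point or a joint stands for the part that bears it (a point fixed in the world has none). Each returns a list of dicts, best first, with "confidence" (0 to 1); they miss things now and then, are a little off and sometimes report something else, mostly with a low value. They report only what shows in the picture. A call takes as long as a camera call.
- cams.regions_of(name, picture): "region" (400x640 bool, what is visible of it) and "box" ([left, top, right, bottom] in pixels, round what is visible of it).
The state is a dict: "time": time; "qpos": joint angles; "qvel": joint speeds; "joint_efforts": joint torques, N m; "eef_pos": TCP position; "tool_rot": TCP orientation; "force": force on the tool from outside, world axes, zero at the start; "wrist_torque": the same for the moment, N m; "grip_width": opening from 0.0 (shut) to 1.0 (fully open); "grip_force": force on a finger pad.
Only numpy, scipy, OpenCV 4.12 (cv2) and the standard library are available. Lean on these libraries where they do the work, as an engineer would, in place of code of your own. Each camera call takes 0.05 s, during which the arm holds its last target. There are 200 camera calls.

## Working session

There is one attempt and no reset: what is moved stays moved. The work goes in short steps, Python scripts to look and compute and a shell command to move; the robot and the scene stay as the last step left them, time stands still between calls to the robot, and variables do not carry over. Pictures are saved under pics/ and viewed, at most 14 in all, crops included, and the job is handed in when it is done.

```bash
ls; mkdir -p pics
python3 - <<'E'
from workcell import status,cams,r
import cv2,numpy as np
s=status.state();print({k:np.round(v,3).tolist() for k,v in s.items()})
ims=[]
for n in["top","side"]:
    p=cams.camera(n);cv2.imwrite(f"pics/{n}0.png",p["pixels"][:,:,::-1]);print(n,p["intrinsics"].tolist(),p["k1"],np.round(p["T"],4).tolist())
E
```

```text
pics
{'time': 0.0, 'qpos': [-0.987, 0.502, -0.427, 1.551, 0.221, 1.138, -0.21], 'qvel': [-0.002, 0.001, -0.001, -0.0, -0.003, -0.0, 0.002], 'joint_efforts': [-0.001, -56.659, -5.817, -27.912, -0.069, 0.03, 0.0], 'eef_pos': [0.205, 0.616, 0.226], 'tool_rot': [0.16, 0.987, -0.001, -0.0], 'force': [0.085, -0.356, 0.723], 'wrist_torque': [-0.019, -0.035, 0.02], 'grip_force': 0.0, 'grip_width': 1.0}
top [[409.2724120623376, 0.0, 319.96205289657627], [0.0, 409.2724120623376, 202.62032458723831], [0.0, 0.0, 1.0]] -0.028150431125872327 [[-0.0218, 0.9924, -0.121, 0.3955], [-0.9994, -0.0182, 0.0307, 0.0712], [0.0283, 0.1216, 0.9922, 1.2792], [0.0, 0.0, 0.0, 1.0]]
side [[377.47396650102735, 0.0, 319.06016793251257], [0.0, 377.47396650102735, 206.03969155841133], [0.0, 0.0, 1.0]] -0.08292823587049454 [[0.9996, -0.0013, -0.0288, 0.4918], [-0.0227, 0.5797, -0.8145, -0.8105], [0.0178, 0.8148, 0.5794, 0.6696], [0.0, 0.0, 0.0, 1.0]]
```

View pics/top0.png

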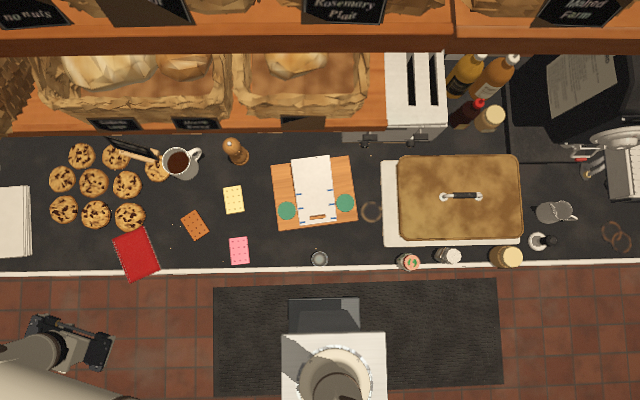

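View pics/side0.png

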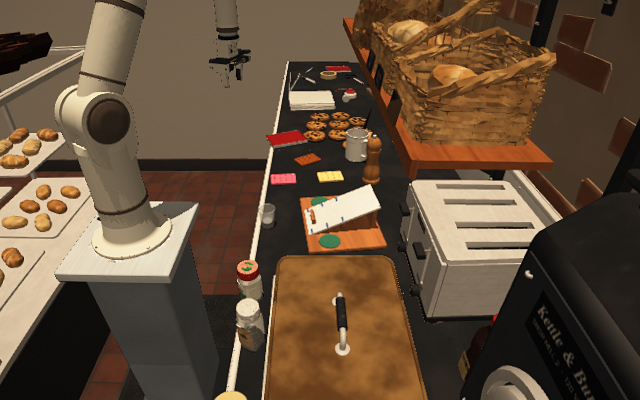

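```bash
cat > h.py <<'E'
from workcell import status,cams,r
import cv2,numpy as np
from scipy.spatial.transform import Rotation as Ro
def ray(p,px):
    q=cv2.undistortPoints(np.float64(px).reshape(-1,1,2),p["intrinsics"],np.array([p["k1"],0,0,0.]))[:,0]
    T=np.asarray(p["T"]);return T[:3,3],np.c_[q[:,0],-q[:,1],-np.ones(len(q))]@T[:3,:3].T
def on(p,px,z):
    o,d=ray(p,px);return (o+d*((z-o[2])/d[:,2])[:,None])[:,:2]
def proj(p,X):
    T=np.asarray(p["T"]);c=(np.atleast_2d(X)-T[:3,3])@T[:3,:3]
    return cv2.projectPoints(c*[1,-1,-1],np.zeros(3),np.zeros(3),p["intrinsics"],np.array([p["k1"],0,0,0.]))[0][:,0]
def mask(p,name):
    g=cams.regions_of(name,p)
    if not g:return None,0
    return g[0]["region"],g[0]["confidence"]
def rect(p,m,z):
    ys,xs=np.nonzero(m);w=on(p,np.c_[xs,ys],z)
    (c,s,a)=cv2.minAreaRect((w*1000).astype(np.float32))
    if s[0]<s[1]:s=s[::-1];a+=90
    a=(a+90)%180-90
    return w.mean(0)*1000,np.array(c),s,a   # mean, centre mm, size, long-axis angle deg
def pose():
    s=status.state();R=Ro.from_quat(s["tool_rot"]).as_matrix()
    return np.array(s["eef_pos"])*1000,R,s
def go(xy,z,ang=None):
    "shift in tool mm, turn rad to put TCP at xy,z(mm) with tool y along angle ang deg (world)"
    t,R,s=pose();d=R.T@(np.array([*xy,z])-t);tu=0
    if ang is not None:
        a=np.degrees(np.arctan2(R[1,1],R[0,1]));e=(ang-a+90)%180-90;tu=-np.radians(e)
    print("t",round(s["time"],2),"pos",t.round(1),"yaw_y",round(np.degrees(np.arctan2(R[1,1],R[0,1])),1),"shift",d.round(1),"turn",round(tu,3),"q7",round(s["qpos"][6],2),"tiltz",R[:,2].round(3))
E
python3 - <<'E'
from h import *
p=cams.camera("top")
for n,z in [("biscuit_pale",.01),("biscuit_brown",.01),("biscuit_pink",.01),("stand",.012),("cinnamon",.097),("cocoa",.109),("pepper_mill",.17),("shot_glass",.06)]:
    m,c=mask(p,n)
    if m is None:print(n,None);continue
    a=rect(p,m,z);ys,xs=np.nonzero(m);print(n,round(c,2),[np.round(v,1).tolist() for v in a],xs.min(),xs.max(),ys.min(),ys.max())
im=p["pixels"];hsv=cv2.cvtColor(im,cv2.COLOR_RGB2HSV)
g=cv2.inRange(hsv,(60,80,40),(95,255,255));g[:, :260]=0;g[:,370:]=0
n,l,st,ce=cv2.connectedComponentsWithStats(g)
for i in range(1,n):
    if st[i,4]>60:print(st[i,4],ce[i],on(p,ce[i],.015)*1000)
w=cams.camera("wrist");T=np.array(w["T"]);t,R,s=pose();print(w["intrinsics"].tolist(),w["k1"],(R.T@(T[:3,3]*1000-t)).round(1),(R.T@T[:3,:3]).round(3).tolist())
E
```

```text
biscuit_pale 0.61 [[567.1, 299.9], [566.3, 299.0], [86.0, 60.1], 8.6] 224 243 185 213
biscuit_brown 0.71 [[488.5, 421.2], [488.1, 420.5], [85.3, 60.7], 33.5] 180 208 209 240
biscuit_pink 0.6 [[406.6, 282.9], [407.2, 282.7], [81.5, 56.3], 5.9] 229 249 238 264
stand 0.93 [[583.7, 52.3], [587.0, 52.2], [253.1, 225.1], -83.9] 270 356 155 231
cinnamon 0.53 [[362.8, -215.2], [362.9, -215.0], [66.0, 51.8], 62.2] 396 419 253 271
cocoa 0.58 [[379.3, -327.6], [380.1, -326.7], [70.3, 39.9], 88.6] 435 459 248 262
pepper_mill 0.78 [[678.9, 265.4], [680.2, 265.2], [83.3, 48.3], 35.3] 224 248 138 164
shot_glass 0.5 [[376.0, 40.2], [375.8, 40.6], [43.7, 41.7], -46.4] 311 326 252 267
231 [344.88311688 202.62770563] [[548.21942554 -45.71467326]]
233 [286.24892704 210.34763948] [[527.46493895 137.07975575]]
[[322.0760452034542, 0.0, 322.2462602200784], [0.0, 322.0760452034542, 202.60254389490868], [0.0, 0.0, 1.0]] 0.017348432945524038 [  80.8    0.2 -157.3] [[-0.001, 0.955, 0.298], [1.0, 0.001, 0.001], [0.0, 0.298, -0.955]]
```

Run:
```python
from h import *
go((567,299.5),110,98.6)
```

```text
t 0.6 pos [205.  616.8 226.8] yaw_y 71.6 shift [-443.6 -187.   116.8] turn -0.471 q7 -0.21 tiltz [ 0.  0. -1.]
```

```bash
python3 -m inch '[[[-30,-12,0,-0.05],[-75,-32,0,-0.1],[-120,-50,0,-0.15],[-165,-70,5,-0.2],[-210,-89,10,-0.25],[-255,-108,20,-0.3],[-300,-127,35,-0.35],[-345,-145,50,-0.4],[-390,-165,65,-0.45],[-425,-180,80,-0.471]]]' 1 ; python3 -m inch '[[[-10,-4,15,0],[-18,-7,35,0],[-18,-7,35,0],[-18,-7,35,0],[-18,-7,35,0],[-18,-7,35,0],[-18,-7,35,0],[-18,-7,35,0],[-18,-7,35,0],[-18,-7,35,0]]]'
python3 - <<'E'
from h import *
p=cams.camera("wrist");cv2.imwrite("pics/w1.png",p["pixels"][:,:,::-1])
for n in["biscuit_pale","biscuit_pink","biscuit_brown"]:
    m,c=mask(p,n)
    if m is not None:print(n,c,rect(p,m,.01))
go((567,299.5),2,98.6)
E
```

```text
time: 1.6
eef_pos: [0.5539, 0.3096, 0.1465]
tool_rot: [-0.075, 0.997, -0.0, 0.001]
force: [-0.3, 1.7, 0.0]
grip_width: 1.002
grip_force: 0.0
time: 2.6
eef_pos: [0.5704, 0.3079, 0.1119]
tool_rot: [-0.075, 0.997, 0.0, 0.0]
force: [-0.7, 0.3, 0.7]
grip_width: 1.0
grip_force: 0.0
biscuit_pale 0.63 (array([562.39678357, 301.84197066]), array([564.03900146, 301.89212036]), (83.51634979248047, 55.47990798950195), 8.015092849731445)
biscuit_pink 0.6 (array([435.6762421 , 287.96324256]), array([436.47067261, 287.84301758]), (55.72746276855469, 26.4405517578125), -81.52128028869629)
biscuit_brown 0.89 (array([486.1582326 , 418.72468801]), array([487.89465332, 419.2833252 ]), (83.78662872314453, 56.95220184326172), 33.10422897338867)
t 2.8 pos [570.3 307.7 111.7] yaw_y 98.6 shift [  4.5  -7.7 109.7] turn 0.0 q7 0.98 tiltz [-0. -0. -1.]
```

View pics/w1.png

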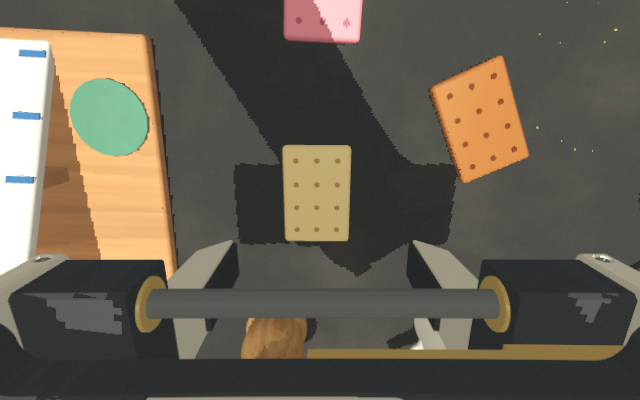

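```bash
python3 -m inch '[[[3,-2,20,0],[7,-5,55,0.01],[7,-5,90,0.01],[7,-5,104,0.01],[7,-5,109,0.01],[7,-5,109,0.01],[7,-5,109,0.01],[7,-5,109,0.01],[7,-5,109,0.01],[7,-5,109,0.01]]]' ; python3 -m inch '[[[0,0,0,0],[0,0,0,0],[0,0,0,0],[0,0,0,0],[0,0,0,0],[0,0,0,0],[0,0,0,0],[0,0,0,0],[0,0,0,0],[0,0,0,0]]]' 0.4 12; python3 -m inch '[[[0,0,-10,0],[0,0,-40,0],[0,0,-80,0],[0,0,-120,0],[0,0,-140,0],[0,0,-140,0],[0,0,-140,0],[0,0,-140,0],[0,0,-140,0],[0,0,-140,0]]]'
python3 - <<'E'
from h import *
p=cams.camera("wrist");cv2.imwrite("pics/w2.png",p["pixels"][:,:,::-1])
t,R,s=pose()
m,c=mask(p,"biscuit_pale")
a=rect(p,m,t[2]/1000+.006);print(c,a,R.T@(np.array([*a[1],0])-[*t[:2],0]))
go((537,45),110,96.5)
E
```

```text
time: 3.8
eef_pos: [0.5647, 0.3021, 0.0036]
tool_rot: [-0.07, 0.998, 0.0, 0.001]
force: [0.3, -0.2, -0.3]
grip_width: 1.002
grip_force: 0.0
time: 4.8
eef_pos: [0.5642, 0.3018, 0.0027]
tool_rot: [-0.07, 0.998, -0.0, -0.0]
force: [-0.2, 0.2, -0.9]
grip_width: 0.608
grip_force: 12.0
time: 5.8
eef_pos: [0.5634, 0.3014, 0.1413]
tool_rot: [-0.07, 0.998, -0.0, -0.001]
force: [0.2, 0.8, -0.3]
grip_width: 0.611
grip_force: 12.0
0.87 (array([554.16302787, 300.36380303]), array([563.15490723, 301.48266602]), (85.2109603881836, 56.01051712036133), 8.207067489624023) [ 0.46441133 -0.00389109  0.00082967]
t 5.9 pos [563.7 301.7 141.8] yaw_y 98.0 shift [  62.3 -250.4   32. ] turn 0.027 q7 0.99 tiltz [-0.001 -0.    -1.   ]
```

```bash
python3 -m inch '[[[2,-20,0,0.0],[5,-55,-5,0.01],[8,-90,-10,0.02],[9,-111,-12,0.027],[9,-111,-12,0.027],[9,-111,-12,0.027],[9,-111,-12,0.027],[9,-111,-12,0.027],[9,-111,-12,0.027],[9,-111,-12,0.027]]]'
cat >> h.py <<'E'
from scipy.optimize import least_squares
M=np.array([[x,y,16+.404*(x+90)] for x in(-88,-46,-4) for y in(48,-48)]+[[-45,92,15],[-45,-92,15]],float)
def stand(p,guess=(582.5,50.7,6.46),dbg=0):
    im=p["pixels"];hsv=cv2.cvtColor(im,cv2.COLOR_RGB2HSV)
    b=cv2.inRange(hsv,(100,120,50),(120,255,255));g=cv2.inRange(hsv,(60,60,40),(95,255,255))
    C=[]
    for k,(m,lo,hi) in enumerate([(b,25,400),(g,800,9000)]):
        n,l,st,ce=cv2.connectedComponentsWithStats(m)
        C+=[(k,*ce[i],*st[i,2:]) for i in range(1,n) if lo<st[i,4]<hi and st[i,0]>0 and st[i,1]>0 and st[i,0]+st[i,2]<640]
    def W(v):
        a=np.radians(v[2]);c,s=np.cos(a),np.sin(a)
        return np.c_[v[0]+c*M[:,0]-s*M[:,1],v[1]+s*M[:,0]+c*M[:,1],M[:,2]]/1000
    v=np.array(guess,float)
    for it in range(2):
        pr=proj(p,W(v));pa=[]
        for i in range(8):
            cs=[c for c in C if c[0]==(i>5)]
            if not cs:continue
            d=[np.hypot(c[1]-pr[i,0],c[2]-pr[i,1]) for c in cs];j=int(np.argmin(d))
            if d[j]<20:pa.append((i,cs[j][1],cs[j][2]))
        pa=np.array(pa);ii=pa[:,0].astype(int)
        f=lambda v:(proj(p,W(v))[ii]-pa[:,1:]).ravel()
        v=least_squares(f,v,loss="soft_l1").x
    print("stand",v.round(2),"used",ii,"res",f(v).reshape(-1,2).round(1).tolist())
    return v
def at(v,x,y):
    a=np.radians(v[2]);c,s=np.cos(a),np.sin(a);return np.array([v[0]+c*x-s*y,v[1]+s*x+c*y])
E
python3 - <<'E'
from h import *
p=cams.camera("wrist");cv2.imwrite("pics/w3.png",p["pixels"][:,:,::-1])
v=stand(p);stand(cams.camera("top"),v)
print(at(v,-46,0));go(at(v,-46,0),110,90+v[2])
E
```

```text
time: 6.9
eef_pos: [0.5705, 0.1914, 0.1546]
tool_rot: [-0.057, 0.998, 0.0, -0.0]
force: [0.2, 0.4, -0.4]
grip_width: 0.607
grip_force: 12.0
stand [581.91  50.7    6.53] used [0 1 2 3 4 5 6 7] res [[0.1, -0.7], [-0.3, -0.6], [0.1, 0.0], [0.0, -0.3], [-0.3, -0.0], [-0.4, -0.0], [-0.0, 0.8], [1.7, 1.6]]Traceback (most recent call last):
  File "<stdin>", line 3, in <module>
  File "h.py", line 51, in stand
    pa=np.array(pa);ii=pa[:,0].astype(int)
                       ~~^^^^^
IndexError: too many indices for array: array is 1-dimensional, but 2 were indexed
```

View pics/w3.png

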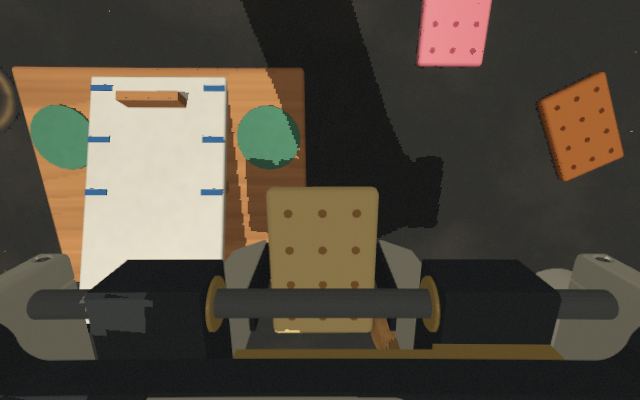

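```bash
python3 -m inch '[[[7,-20,0,0],[18,-50,0,0],[30,-85,5,0],[42,-115,15,0],[50,-138,35,0],[51,-141,55,0],[51,-141,70,0],[51,-141,74,0],[51,-141,74,0],[51,-141,74,0]]]'
python3 - <<'E'
from h import *
v=(581.9,50.7,6.53)
go(at(v,-46,0),47,90+v[2])
E
```

```text
time: 8.0
eef_pos: [0.5367, 0.046, 0.0813]
tool_rot: [-0.057, 0.998, 0.0, 0.001]
force: [-0.0, 0.1, -0.8]
grip_width: 0.61
grip_force: 12.0
t 8.0 pos [536.7  46.   81.3] yaw_y 96.6 shift [ 0.6 -0.5 34.3] turn 0.001 q7 1.36 tiltz [ 0.001  0.001 -1.   ]
```

```bash
python3 -m inch '[[[0,0,12,0],[0,0,22,0],[0,0,26,0],[0,0,28,0],[0,0,30,0],[0,0,31,0],[0,0,32,0],[0,0,33,0],[0,0,34,0],[0,0,34,0]]]' - 5; python3 -m inch '[[[0,0,0,0],[0,0,0,0],[0,0,0,0],[0,0,0,0],[0,0,0,0],[0,0,0,0],[0,0,0,0],[0,0,0,0],[0,0,0,0],[0,0,0,0]]]' 0.85; python3 -m inch '[[[0,0,-10,0],[0,0,-40,0],[0,0,-80,0],[0,20,-110,0],[0,60,-110,0],[0,100,-110,0],[0,120,-110,0],[0,120,-110,0],[0,120,-110,0],[0,120,-110,0]]]' 1
cat >> h.py <<'E'
def chk(p,v,name,x,zc):
    "laid biscuit: compare predicted top outline with mask corners"
    m,c=mask(p,name);a=np.radians(v[2]);t=np.radians(9.2)
    L=np.array([[sx*42*np.cos(t)-10*np.sin(t),sy*28,zc+sx*42*np.sin(t)+10*np.cos(t)] for sx,sy in((-1,-1),(-1,1),(1,1),(1,-1))])
    W=np.array([[*at(v,x+l[0],l[1]),l[2]] for l in L])/1000
    if m is None:print(name,None);return
    ct=max(cv2.findContours(m.astype(np.uint8),0,2)[0],key=cv2.contourArea)
    print(name,round(c,2),"pred",proj(p,W).round(0).tolist(),"seen",cv2.boxPoints(cv2.minAreaRect(ct)).round(0).tolist())
E
python3 - <<'E'
from h import *
p=cams.camera("wrist");cv2.imwrite("pics/w4.png",p["pixels"][:,:,::-1])
v=stand(p);chk(p,v,"biscuit_pale",-46,44)
go((488,419),110,123.1)
E
```

```text
time: 9.0
eef_pos: [0.5362, 0.0448, 0.0468]
tool_rot: [-0.057, 0.998, -0.0, 0.0]
force: [-0.5, -0.2, 0.4]
grip_width: 0.611
grip_force: 5.0
time: 10.0
eef_pos: [0.536, 0.0448, 0.0467]
tool_rot: [-0.057, 0.998, 0.0, -0.0]
force: [-0.5, -1.2, 0.0]
grip_width: 0.848
grip_force: 0.0
time: 11.0
eef_pos: [0.5228, 0.1623, 0.1568]
tool_rot: [-0.056, 0.998, -0.0, -0.0]
force: [-0.3, -0.6, -0.3]
grip_width: 0.999
grip_force: 0.0
stand [581.85  50.49   6.55] used [0 1 2 3 4 5 6 7] res [[-0.0, -0.5], [-0.1, -0.8], [0.1, -0.3], [0.2, -0.3], [-0.5, 0.1], [-0.1, 0.2], [-0.0, 0.9], [0.4, 1.3]]
biscuit_pale 0.72 pred [[145.0, 150.0], [213.0, 150.0], [218.0, 249.0], [153.0, 249.0]] seen [[140.0, 0.0], [218.0, 0.0], [218.0, 26.0], [140.0, 26.0]]
t 11.1 pos [522.8 162.3 156.7] yaw_y 96.3 shift [  6.2 259.   46.5] turn -0.467 q7 1.16 tiltz [-0.    -0.001 -1.   ]
```

View pics/w4.png

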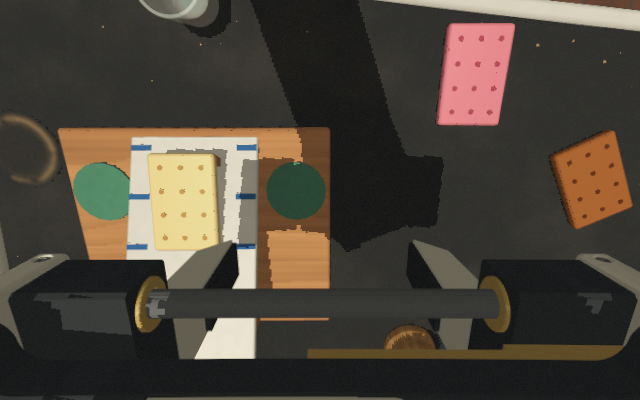

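```bash
python3 -m inch '[[[0,25,0,-0.05],[2,65,0,-0.11],[3,105,0,-0.18],[4,150,5,-0.25],[5,190,15,-0.32],[6,225,28,-0.39],[6,250,40,-0.45],[6,259,46,-0.467],[6,259,46,-0.467],[6,259,46,-0.467]]]' 1
python3 - <<'E'
from h import *
p=cams.camera("wrist")
m,c=mask(p,"biscuit_brown");a=rect(p,m,.01);print(c,a)
go(a[1],2.7,a[3]+90)
m,c=mask(p,"biscuit_pink");print(c,m is not None and rect(p,m,.01))
E
```

```text
time: 12.1
eef_pos: [0.4883, 0.4185, 0.1106]
tool_rot: [-0.285, 0.959, -0.001, -0.0]
force: [0.8, -0.2, 0.5]
grip_width: 1.001
grip_force: 0.0
0.6 (array([484.65953757, 419.8995512 ]), array([485.95779419, 420.98776245]), (84.33834838867188, 55.83725357055664), 33.66714859008789)
t 12.2 pos [488.9 418.5 111.3] yaw_y 123.0 shift [  1.1   3.8 108.6] turn -0.011 q7 1.12 tiltz [ 0.001 -0.001 -1.   ]
0.8 (array([421.08819977, 290.06897534]), array([416.42178345, 287.16156006]), (64.7720718383789, 57.15825271606445), 6.17875862121582)
```

```bash
python3 -m inch '[[[0,2,20,0],[1,4,55,-0.01],[1,4,90,-0.01],[1,4,103,-0.01],[1,4,108,-0.01],[1,4,108,-0.01],[1,4,108,-0.01],[1,4,108,-0.01],[1,4,108,-0.01],[1,4,108,-0.01]]]' ; python3 -m inch '[[[0,0,0,0],[0,0,0,0],[0,0,0,0],[0,0,0,0],[0,0,0,0],[0,0,0,0],[0,0,0,0],[0,0,0,0],[0,0,0,0],[0,0,0,0]]]' 0.4 12; python3 -m inch '[[[0,0,-10,0],[0,0,-40,0],[0,0,-80,0],[0,0,-120,0],[0,0,-130,0],[0,0,-130,0],[0,0,-130,0],[0,0,-130,0],[0,0,-130,0],[0,0,-130,0]]]'
python3 - <<'E'
from h import *
p=cams.camera("wrist")
t,R,s=pose()
m,c=mask(p,"biscuit_brown")
if m is not None:
    a=rect(p,m,t[2]/1000+.006);print(c,a,R.T@(np.array([*a[1],0])-[*t[:2],0]))
v=(581.9,50.6,6.54)
go(at(v,-5,0),110,96.54)
E
```

```text
time: 13.25
eef_pos: [0.4846, 0.4238, 0.0035]
tool_rot: [-0.291, 0.957, 0.0, 0.001]
force: [0.1, -0.5, -0.1]
grip_width: 0.999
grip_force: 0.0
time: 14.25
eef_pos: [0.4841, 0.4235, 0.0026]
tool_rot: [-0.291, 0.957, 0.0, -0.0]
force: [-0.2, 0.1, -1.2]
grip_width: 0.606
grip_force: 12.0
time: 15.25
eef_pos: [0.4836, 0.423, 0.1314]
tool_rot: [-0.291, 0.957, -0.0, -0.001]
force: [0.9, -0.2, -0.9]
grip_width: 0.605
grip_force: 12.0
0.79 (array([475.52192024, 417.55755022]), array([483.38769531, 423.04498291]), (84.61570739746094, 55.2882194519043), 33.92325973510742) [0.36305966 0.13330286 0.00062756]
t 15.35 pos [483.9 423.3 131.9] yaw_y 123.8 shift [ 130.4 -361.9   22. ] turn 0.476 q7 1.13 tiltz [-0.001 -0.001 -1.   ]
```

```bash
python3 -m inch '[[[8,-24,-5,0.05],[22,-62,-10,0.1],[38,-106,-10,0.16],[54,-150,-10,0.22],[70,-194,-10,0.28],[86,-238,-10,0.34],[102,-282,-10,0.4],[116,-322,-5,0.45],[126,-350,10,0.476],[130,-362,20,0.476]]]'; python3 -m inch '[[[0,0,4,0],[0,0,4,0],[0,0,4,0],[0,0,4,0],[0,0,4,0],[0,0,4,0],[0,0,4,0],[0,0,4,0],[0,0,4,0],[0,0,4,0]]]'
python3 - <<'E'
from h import *
v=(581.9,50.6,6.54)
go(at(v,-6,0),64,96.54)
E
```

```text
time: 16.35
eef_pos: [0.5781, 0.0457, 0.1119]
tool_rot: [-0.054, 0.999, -0.001, -0.0]
force: [0.1, -0.7, -1.3]
grip_width: 0.608
grip_force: 12.0
time: 17.35
eef_pos: [0.5777, 0.0503, 0.1087]
tool_rot: [-0.057, 0.998, 0.0, 0.0]
force: [0.6, -0.3, -0.0]
grip_width: 0.608
grip_force: 12.0
t 17.35 pos [577.7  50.3 108.7] yaw_y 96.5 shift [ 1.8 -0.1 44.7] turn -0.0 q7 1.36 tiltz [ 0.  0. -1.]
```

```bash
python3 -m inch '[[[1,0,14,0],[2,0,30,0],[2,0,35,0],[2,0,38,0],[2,0,40,0],[2,0,41,0],[2,0,42,0],[2,0,43,0],[2,0,44,0],[2,0,45,0]]]' - 5; python3 -m inch '[[[0,0,0,0],[0,0,0,0],[0,0,0,0],[0,0,0,0],[0,0,0,0],[0,0,0,0],[0,0,0,0],[0,0,0,0],[0,0,0,0],[0,0,0,0]]]' 0.85; python3 -m inch '[[[0,0,-10,0],[0,0,-40,0],[0,0,-80,0],[0,20,-100,0],[0,60,-100,0],[0,100,-100,0],[0,120,-100,0],[0,120,-100,0],[0,120,-100,0],[0,120,-100,0]]]' 1
python3 - <<'E'
from h import *
p=cams.camera("wrist");cv2.imwrite("pics/w5.png",p["pixels"][:,:,::-1])
v=stand(p);chk(p,v,"biscuit_pale",-46,44);chk(p,v,"biscuit_brown",-5,61)
m,c=mask(p,"biscuit_pink");print(c,m is not None and rect(p,m,.01))
go((407,284),110,96)
E
```

```text
time: 18.35
eef_pos: [0.5759, 0.0502, 0.0638]
tool_rot: [-0.057, 0.998, 0.0, 0.0]
force: [-1.2, -0.6, 0.2]
grip_width: 0.608
grip_force: 5.0
time: 19.35
eef_pos: [0.5757, 0.0501, 0.0637]
tool_rot: [-0.057, 0.998, 0.0, -0.0]
force: [0.0, -0.1, -0.4]
grip_width: 0.851
grip_force: 0.0
time: 20.35
eef_pos: [0.5624, 0.1675, 0.1639]
tool_rot: [-0.056, 0.998, -0.001, 0.0]
force: [-0.5, 0.3, -0.2]
grip_width: 1.0
grip_force: 0.0
stand [581.91  50.49   6.53] used [0 1 2 3 4 5 6 7] res [[-0.4, -0.4], [0.5, -0.8], [-0.1, -0.1], [-0.3, -0.2], [0.1, 0.0], [-0.2, -0.0], [-0.0, 0.8], [0.6, 1.1]]
biscuit_pale 0.63 pred [[140.0, 99.0], [210.0, 99.0], [215.0, 202.0], [149.0, 202.0]] seen [[142.0, 102.0], [213.0, 98.0], [219.0, 201.0], [148.0, 205.0]]
biscuit_brown 0.66 pred [[138.0, 153.0], [209.0, 153.0], [214.0, 255.0], [146.0, 255.0]] seen [[141.0, 155.0], [213.0, 151.0], [218.0, 253.0], [147.0, 256.0]]
0.64 (array([416.76169981, 283.46403447]), array([418.3164978 , 283.71435547]), (62.46919631958008, 57.78542709350586), 5.874416351318359)
t 20.55 pos [562.3 167.9 163.7] yaw_y 96.4 shift [141.3 132.7  53.6] turn 0.007 q7 1.17 tiltz [-0. -0. -1.]
```

View pics/w5.png

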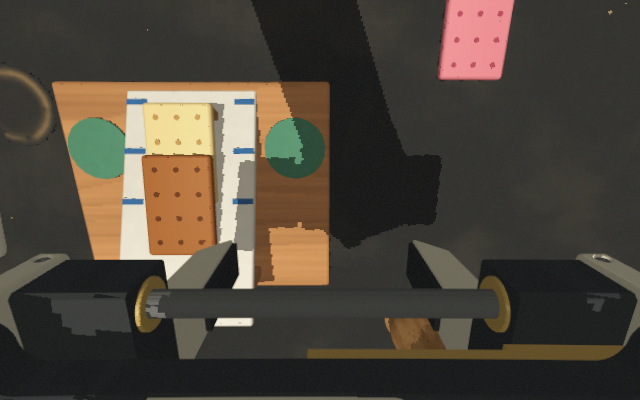

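Pale and brown lie as planned: the brown outline spans about (142..217, 154..255), within 2–3 px of the prediction, and the pink biscuit is at top right (478, 40).

```bash
python3 -m inch '[[[15,14,0,0],[40,38,0,0],[68,64,0,0],[96,90,10,0],[120,112,28,0.005],[136,127,45,0.007],[141,132,53,0.007],[141,132,53,0.007],[141,132,53,0.007],[141,132,53,0.007]]]' 1
python3 - <<'E'
from h import *
p=cams.camera("wrist")
m,c=mask(p,"biscuit_pink");a=rect(p,m,.01);print(c,a)
go(a[1],2.7,a[3]+90)
E
```

```text
time: 21.55
eef_pos: [0.4087, 0.2839, 0.1115]
tool_rot: [-0.052, 0.999, 0.0, 0.001]
force: [0.0, -0.6, 0.3]
grip_width: 0.998
grip_force: 0.0
0.84 (array([402.96162103, 284.26514672]), array([404.37930298, 284.7286377 ]), (82.80229949951172, 57.360103607177734), 5.911483287811279)
t 21.65 pos [408.4 283.9 111.3] yaw_y 96.0 shift [  4.    1.2 108.6] turn 0.002 q7 0.79 tiltz [ 0.001  0.    -1.   ]
```

```bash
python3 -m inch '[[[2,0,20,0],[4,1,55,0],[4,1,90,0],[4,1,103,0],[4,1,108,0],[4,1,108,0],[4,1,108,0],[4,1,108,0],[4,1,108,0],[4,1,108,0]]]' ; python3 -m inch '[[[0,0,0,0],[0,0,0,0],[0,0,0,0],[0,0,0,0],[0,0,0,0],[0,0,0,0],[0,0,0,0],[0,0,0,0],[0,0,0,0],[0,0,0,0]]]' 0.4 12; python3 -m inch '[[[0,0,-10,0],[0,0,-40,0],[0,0,-80,0],[0,0,-120,0],[0,0,-140,0],[0,0,-140,0],[0,0,-140,0],[0,0,-140,0],[0,0,-140,0],[0,0,-140,0]]]'
python3 - <<'E'
from h import *
p=cams.camera("wrist")
t,R,s=pose()
m,c=mask(p,"biscuit_pink")
if m is not None:
    a=rect(p,m,t[2]/1000+.006);print(c,a,R.T@(np.array([*a[1],0])-[*t[:2],0]))
v=(581.9,50.6,6.54)
go(at(v,36,-1),125,96.54)
E
```

```text
time: 22.65
eef_pos: [0.4033, 0.2852, 0.0034]
tool_rot: [-0.054, 0.999, 0.0, 0.001]
force: [-0.2, -0.3, 0.1]
grip_width: 1.001
grip_force: 0.0
time: 23.65
eef_pos: [0.4027, 0.285, 0.0027]
tool_rot: [-0.054, 0.999, 0.0, -0.0]
force: [-0.3, -0.2, -0.9]
grip_width: 0.607
grip_force: 12.0
time: 24.65
eef_pos: [0.4021, 0.2846, 0.1417]
tool_rot: [-0.054, 0.999, -0.0, -0.001]
force: [-0.4, 0.2, -0.8]
grip_width: 0.606
grip_force: 12.0
0.95 (array([395.14984589, 283.98342297]), array([404.02810669, 284.76739502]), (84.77840423583984, 55.51443862915039), 6.115591049194336) [-1.80694934 -0.20695608 -0.00316199]
t 24.75 pos [402.3 284.8 142. ] yaw_y 96.2 shift [-189.5 -252.9   16.8] turn -0.007 q7 0.81 tiltz [-0.001 -0.001 -1.   ]
```

```bash
python3 -m inch '[[[-12,-16,-5,0],[-35,-46,-8,0],[-61,-82,-8,0],[-88,-118,-8,0],[-114,-153,-8,0],[-140,-188,-8,0],[-163,-219,-4,0],[-180,-243,6,-0.007],[-188,-253,14,-0.007],[-188,-253,16,-0.007]]]'; python3 -m inch '[[[0,0,8,0],[0,0,12,0],[0,0,12,0],[0,0,12,0],[0,0,12,0],[0,0,12,0],[0,0,12,0],[0,0,12,0],[0,0,12,0],[0,0,12,0]]]'
python3 - <<'E'
from h import *
v=(581.9,50.6,6.54)
go(at(v,34.5,-1),80,96.54)
E
```

```text
time: 25.75
eef_pos: [0.6165, 0.0518, 0.1248]
tool_rot: [-0.055, 0.998, -0.0, -0.001]
force: [-0.9, 0.3, -0.8]
grip_width: 0.61
grip_force: 12.0
time: 26.75
eef_pos: [0.6168, 0.0535, 0.1147]
tool_rot: [-0.057, 0.998, 0.0, -0.0]
force: [0.1, 0.7, -0.1]
grip_width: 0.608
grip_force: 12.0
t 26.75 pos [616.8  53.5 114.7] yaw_y 96.5 shift [ 0.5  0.1 34.7] turn -0.0 q7 1.36 tiltz [-0.  0. -1.]
```

```bash
python3 -m inch '[[[0,0,10,0],[0,0,20,0],[0,0,25,0],[0,0,28,0],[0,0,30,0],[0,0,31,0],[0,0,32,0],[0,0,33,0],[0,0,34,0],[0,0,35,0]]]' - 5; python3 -m inch '[[[0,0,0,0],[0,0,0,0],[0,0,0,0],[0,0,0,0],[0,0,0,0],[0,0,0,0],[0,0,0,0],[0,0,0,0],[0,0,0,0],[0,0,0,0]]]' 0.85; python3 -m inch '[[[0,0,-10,0],[0,0,-40,0],[0,0,-80,0],[0,-20,-100,0],[0,-60,-100,0],[0,-100,-100,0],[0,-120,-100,0],[0,-120,-100,0],[0,-120,-100,0],[0,-120,-100,0]]]' 1
python3 - <<'E'
from h import *
p=cams.camera("wrist");cv2.imwrite("pics/w6.png",p["pixels"][:,:,::-1])
v=stand(p);chk(p,v,"biscuit_pale",-46,44);chk(p,v,"biscuit_brown",-5,61);chk(p,v,"biscuit_pink",37,77)
go((390,-190),200,90)
E
```

```text
time: 27.75
eef_pos: [0.617, 0.0536, 0.0799]
tool_rot: [-0.057, 0.998, 0.0, 0.0]
force: [-1.7, -0.1, 8.0]
grip_width: 0.611
grip_force: 5.0
time: 28.75
eef_pos: [0.6168, 0.0536, 0.0797]
tool_rot: [-0.057, 0.998, 0.0, 0.0]
force: [-0.4, 0.7, 0.1]
grip_width: 0.848
grip_force: 0.0
time: 29.75
eef_pos: [0.6305, -0.0632, 0.1801]
tool_rot: [-0.058, 0.998, 0.001, 0.0]
force: [-0.4, 0.9, -0.2]
grip_width: 0.998
grip_force: 0.0
stand [582.11  50.91   6.6 ] used [0 1 2 3 4 5 6 7] res [[-1.2, -0.7], [0.2, -0.6], [-1.0, -0.3], [0.9, -0.2], [-0.0, 0.2], [0.7, 0.2], [-0.3, 0.9], [0.4, 0.4]]
biscuit_pale None
biscuit_brown 0.67 pred [[435.0, 99.0], [505.0, 98.0], [497.0, 202.0], [430.0, 202.0]] seen [[428.0, 187.0], [432.0, 97.0], [503.0, 100.0], [498.0, 190.0]]
biscuit_pink 0.8 pred [[436.0, 154.0], [507.0, 154.0], [499.0, 256.0], [431.0, 256.0]] seen [[425.0, 255.0], [432.0, 154.0], [503.0, 158.0], [497.0, 259.0]]
t 29.95 pos [630.5 -64.  179.8] yaw_y 96.7 shift [253.5 -97.2 -20.2] turn 0.117 q7 1.59 tiltz [ 0.     0.001 -1.   ]
```

View pics/w6.png

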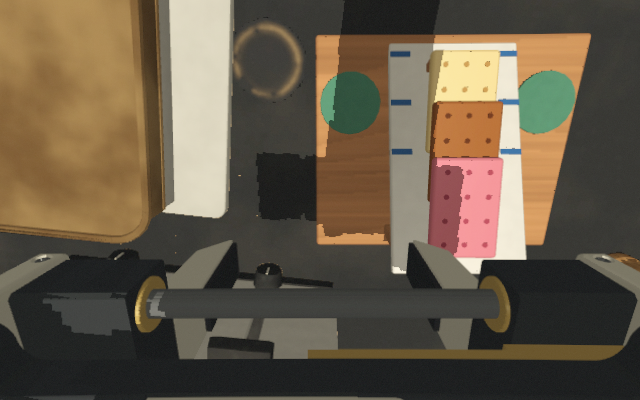

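All three biscuits overlap in order, with the lower edges on their marks (rows 51, 101 and 157 against marks at 54, 102 and 152). Next are the jars.

```bash
python3 -m inch '[[[15,-5,-8,0],[45,-17,-15,0.02],[80,-31,-20,0.05],[120,-46,-20,0.08],[160,-61,-20,0.1],[200,-77,-20,0.11],[235,-90,-20,0.117],[253,-97,-20,0.117],[253,-97,-20,0.117],[253,-97,-20,0.117]]]' 1
python3 - <<'E'
from h import *
p=cams.camera("wrist");cv2.imwrite("pics/w7.png",p["pixels"][:,:,::-1])
for n,z in[("cinnamon",.097),("cocoa",.109),("shot_glass",.06)]:
    m,c=mask(p,n)
    if m is not None:
        ys,xs=np.nonzero(m);print(n,c,rect(p,m,z)[:3],xs.min(),xs.max(),ys.min(),ys.max())
go((363,-215),200,90)
E
```

```text
time: 30.95
eef_pos: [0.3909, -0.1906, 0.2002]
tool_rot: [0.001, 1.0, -0.0, 0.001]
force: [0.2, 0.7, 0.9]
grip_width: 0.999
grip_force: 0.0
cinnamon 0.76 (array([ 355.7287253 , -222.93360291]), array([ 357.28814697, -222.90457153]), (53.75022506713867, 44.98784255981445)) 251 313 126 192
cocoa 0.66 (array([ 368.05989706, -325.59592206]), array([ 367.88800049, -324.18780518]), (88.68767547607422, 44.788848876953125)) 100 203 144 215
shot_glass 0.55 (array([371.87042071,  25.64556294]), array([374.06173706,  23.23138809]), (75.78987884521484, 44.84796905517578)) 513 593 147 196
t 31.15 pos [ 391.4 -190.   199.8] yaw_y 90.0 shift [ 28.4 -25.   -0.3] turn -0.001 q7 1.92 tiltz [ 0.001  0.    -1.   ]
```

View pics/w7.png

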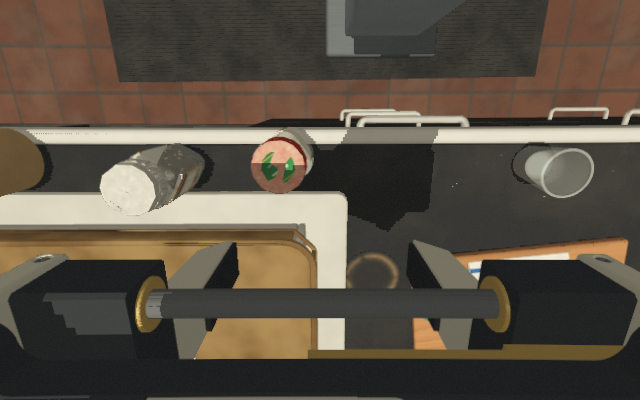

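Run:
```python
from h import *
p=cams.camera("wrist")
print(on(p,[(279,165)],.097)*1000,on(p,[(128,189),],.109)*1000)
# base check by bottom ends; lid circle via predicted projection
for c,rr,h in[(on(p,[(279,165)],.097)[0],.0235,.097),(on(p,[(128,189)],.109)[0],.022,.109)]:
    th=np.linspace(0,6.28,60);print([ (proj(p,np.c_[c[0]+rr*np.cos(th),c[1]+rr*np.sin(th),th*0+z]).round(0).min(0).tolist(),proj(p,np.c_[c[0]+rr*np.cos(th),c[1]+rr*np.sin(th),th*0+z]).round(0).max(0).tolist()) for z in(0,h)])
go((363,-215),200,90)
```

```text
[[ 359.61552852 -225.14937067]] [[ 376.5062442  -343.62393736]]
[([269.0, 127.0], [312.0, 170.0]), ([250.0, 136.0], [308.0, 193.0])]
[([164.0, 144.0], [204.0, 183.0]), ([99.0, 161.0], [156.0, 215.0])]
t 31.2 pos [ 391.2 -190.1  199.7] yaw_y 90.0 shift [ 28.1 -24.9  -0.4] turn -0.001 q7 1.92 tiltz [ 0.  0. -1.]
```

```bash
python3 -m inch '[[[10,-11,0,0],[25,-28,0,0],[31,-35,10,0],[31,-35,40,0],[31,-35,80,0],[31,-35,120,0],[31,-35,145,0],[31,-35,154,0],[31,-35,154,0],[31,-35,154,0]]]' 1; python3 -m inch '[[[0,0,0,0],[0,0,0,0],[0,0,0,0],[0,0,0,0],[0,0,0,0],[0,0,0,0],[0,0,0,0],[0,0,0,0],[0,0,0,0],[0,0,0,0]]]' 0.3 20; python3 -m inch '[[[0,0,-10,0],[0,0,-40,0],[0,0,-80,0],[0,0,-120,0],[0,0,-150,0],[0,0,-160,0],[0,0,-160,0],[0,0,-160,0],[0,0,-160,0],[0,0,-160,0]]]'
python3 - <<'E'
from h import *
v=(581.9,50.6,6.54);print(at(v,-45,92))
go(at(v,-45,92),205,96.54)
p=cams.camera("wrist");cv2.imwrite("pics/w8.png",p["pixels"][:,:,::-1])
E
```

```text
time: 32.2
eef_pos: [0.3599, -0.2258, 0.0462]
tool_rot: [0.001, 1.0, -0.0, 0.0]
force: [0.9, -0.1, 0.3]
grip_width: 0.999
grip_force: 0.0
time: 33.2
eef_pos: [0.3594, -0.226, 0.0459]
tool_rot: [0.001, 1.0, -0.0, 0.0]
force: [-0.9, -0.9, 4.0]
grip_width: 0.575
grip_force: 20.0
time: 34.2
eef_pos: [0.3581, -0.2251, 0.2042]
tool_rot: [0.001, 1.0, 0.001, -0.001]
force: [0.3, -0.4, -1.4]
grip_width: 0.578
grip_force: 20.0
[526.7143254  136.87596026]
t 34.2 pos [ 358.1 -225.1  204.2] yaw_y 89.8 shift [-167.6  362.4   -0.6] turn -0.117 q7 2.03 tiltz [-0.003  0.002 -1.   ]
```

View pics/w8.png

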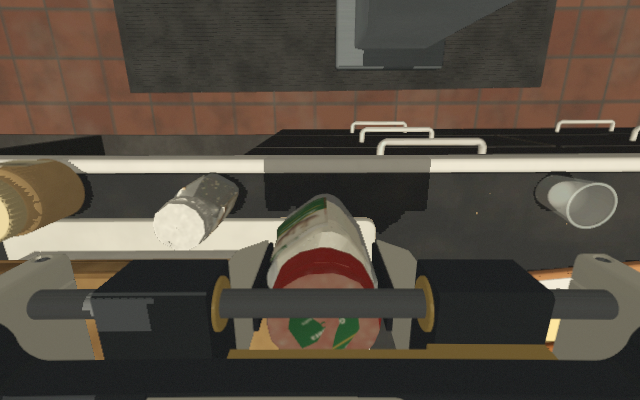

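Run:
```python
from h import *
p=cams.camera("wrist");m,c=mask(p,"cinnamon");im=p["pixels"][:,:,::-1].copy()
t,R,s=pose();th=np.linspace(0,6.28,60)
for rr,z in[(23.5,-46),(23.5,20),(23.5,51)]:
    W=np.c_[t[0]+rr*np.cos(th),t[1]+rr*np.sin(th),t[2]+z+0*th]/1000
    q=proj(p,W);print(z,q.min(0).round(),q.max(0).round());cv2.polylines(im,[q.astype(np.int32)],1,(255,255,0),1)
ys,xs=np.nonzero(m);print(c,xs.min(),xs.max(),ys.min(),ys.max())
cv2.imwrite("pics/w9.png",cv2.resize(im[150:380,200:450],None,fx=2.2,fy=2.2))
```

```text
-46 [287. 194.] [356. 259.]
20 [273. 234.] [371. 320.]
51 [261. 266.] [382. 370.]
0.81 267 380 194 350
```

View pics/w9.png

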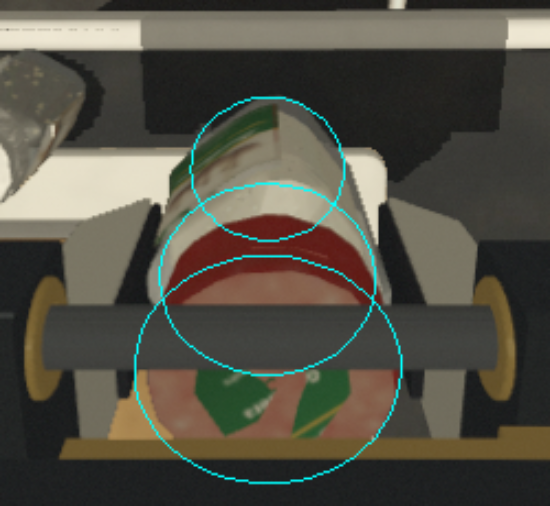

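```bash
python3 -m inch '[[[-10,22,0,-0.01],[-26,57,0,-0.02],[-45,97,0,-0.04],[-64,138,0,-0.05],[-83,179,0,-0.06],[-102,220,0,-0.07],[-121,261,0,-0.08],[-138,298,0,-0.1],[-152,328,0,-0.11],[-162,350,0,-0.117]]]'; python3 -m inch '[[[-4,8,0,0],[-5,12,15,0],[-5,12,40,0],[-5,12,70,0],[-5,12,95,0],[-5,12,110,0],[-5,12,115,0],[-5,12,115,0],[-5,12,115,0],[-5,12,115,0]]]'
python3 - <<'E'
from h import *
v=(581.9,50.6,6.54)
go(at(v,-45,92),61.5,96.54)
p=cams.camera("wrist")
stand(p,v)
E
```

```text
time: 35.35
eef_pos: [0.5226, 0.1267, 0.2054]
tool_rot: [-0.058, 0.998, 0.001, -0.0]
force: [0.6, -0.2, -0.9]
grip_width: 0.575
grip_force: 20.0
time: 36.35
eef_pos: [0.5267, 0.1365, 0.092]
tool_rot: [-0.057, 0.998, 0.0, 0.001]
force: [1.1, -0.4, -1.2]
grip_width: 0.576
grip_force: 20.0
t 36.35 pos [526.7 136.5  92. ] yaw_y 96.5 shift [-0.   0.4 30.5] turn -0.0 q7 1.11 tiltz [ 0.002  0.    -1.   ]
stand [581.93  50.44   6.63] used [0 1 2 3 6 7] res [[0.2, -1.0], [-0.0, -0.8], [0.1, -0.2], [-0.2, -0.3], [-1.0, 18.2], [0.8, 2.2]]
```

```bash
python3 -m inch '[[[0,0,10,0],[0,0,18,0],[0,0,22,0],[0,0,25,0],[0,0,27,0],[0,0,28,0],[0,0,29,0],[0,0,30,0],[0,0,30.5,0],[0,0,30.5,0]]]'
```

```text
time: 37.4
eef_pos: [0.5262, 0.1363, 0.0609]
tool_rot: [-0.057, 0.998, -0.0, 0.001]
force: [-1.3, -0.4, 4.4]
grip_width: 0.575
grip_force: 20.0
```

```bash
python3 -m inch '[[[0,0,0,0],[0,0,0,0],[0,0,0,0],[0,0,0,0],[0,0,0,0],[0,0,0,0],[0,0,0,0],[0,0,0,0],[0,0,0,0],[0,0,0,0]]]' 0.8;  python3 -m inch '[[[0,0,-5,0],[0,0,-20,0],[0,0,-50,0],[0,0,-90,0],[0,0,-130,0],[0,0,-140,0],[0,0,-140,0],[0,0,-140,0],[0,0,-140,0],[0,0,-140,0]]]'
python3 - <<'E'
from h import *
v=(581.9,50.6,6.54)
p=cams.camera("wrist");cv2.imwrite("pics/w10.png",p["pixels"][:,:,::-1])
th=np.linspace(0,6.28,60)
c=at(v,-45,92);m,cf=mask(p,"cinnamon")
if m is not None:
    ys,xs=np.nonzero(m);print(cf,xs.min(),xs.max(),ys.min(),ys.max())
for z in(15,112):
    q=proj(p,np.c_[c[0]+23.5*np.cos(th),c[1]+23.5*np.sin(th),th*0+z]/1000);print(z,q.min(0).round(),q.max(0).round())
go((390,-300),200,90)
E
```

```text
time: 38.4
eef_pos: [0.5256, 0.1363, 0.0602]
tool_rot: [-0.057, 0.998, 0.0, -0.0]
force: [0.2, 1.0, 0.3]
grip_width: 0.8
grip_force: 0.0
time: 39.4
eef_pos: [0.5246, 0.136, 0.1987]
tool_rot: [-0.057, 0.998, -0.0, -0.002]
force: [0.2, 0.1, 0.6]
grip_width: 0.804
grip_force: 0.0
0.64 292 351 160 238
15 [301. 161.] [344. 203.]
112 [294. 182.] [352. 238.]
t 39.5 pos [525.  136.2 199.1] yaw_y 96.6 shift [ 183.9 -417.9   -0.6] turn 0.114 q7 1.19 tiltz [-0.002 -0.    -1.   ]
```

View pics/w10.png

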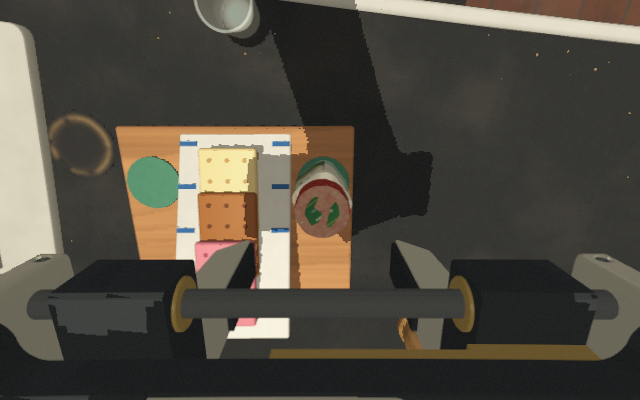

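Cinnamon stands on the left pad at (322, 200), upright; its outline is within 2 px of the prediction. Next is the cocoa.

```bash
python3 -m inch '[[[10,-22,0,0.01],[27,-60,0,0.02],[47,-105,0,0.03],[67,-150,0,0.045],[87,-195,0,0.06],[107,-240,0,0.07],[127,-285,0,0.08],[147,-330,0,0.09],[165,-372,0,0.1],[178,-402,0,0.114]]]' 1; python3 -m inch '[[[4,-10,0,0],[6,-16,0,0],[6,-16,0,0],[6,-16,0,0],[6,-16,0,0],[6,-16,0,0],[6,-16,0,0],[6,-16,0,0],[6,-16,0,0],[6,-16,0,0]]]'
python3 - <<'E'
from h import *
p=cams.camera("wrist");m,cf=mask(p,"cocoa");ys,xs=np.nonzero(m)
b=np.array([xs.min(),xs.max(),ys.min(),ys.max()]);th=np.linspace(0,6.28,60)
def bx(c):
    q=np.vstack([proj(p,np.c_[c[0]+22*np.cos(th),c[1]+22*np.sin(th),th*0+z]/1000) for z in(0,109)]);return np.array([q[:,0].min(),q[:,0].max(),q[:,1].min(),q[:,1].max()])
s=least_squares(lambda c:bx(c)-b,(376,-343));print(cf,b,s.x,s.fun)
go(s.x,50,90)
E
```

```text
time: 40.5
eef_pos: [0.3928, -0.2865, 0.1998]
tool_rot: [0.002, 1.0, -0.0, -0.0]
force: [-0.0, -0.1, -0.7]
grip_width: 0.998
grip_force: 0.0
time: 41.5
eef_pos: [0.3886, -0.2994, 0.2002]
tool_rot: [-0.0, 1.0, 0.0, -0.0]
force: [0.3, 0.1, -0.2]
grip_width: 1.001
grip_force: 0.0
0.56 [238 303 146 217] [ 375.85050845 -344.02577884] [ 0.70378452 -0.99123448 -0.18395743  0.10156563]
t 41.6 pos [ 388.6 -299.4  200.2] yaw_y 90.0 shift [ 12.8 -44.6 150.2] turn 0.0 q7 2.1 tiltz [-0.  0. -1.]
```

```bash
python3 -m inch '[[[4,-14,0,0],[10,-34,0,0],[13,-45,10,0],[13,-45,40,0],[13,-45,80,0],[13,-45,115,0],[13,-45,138,0],[13,-45,147,0],[13,-45,147,0],[13,-45,147,0]]]' 1; python3 -m inch '[[[0,0,0,0],[0,0,0,0],[0,0,0,0],[0,0,0,0],[0,0,0,0],[0,0,0,0],[0,0,0,0],[0,0,0,0],[0,0,0,0],[0,0,0,0]]]' 0.3 20; python3 -m inch '[[[0,0,-10,0],[0,0,-40,0],[0,0,-80,0],[0,0,-120,0],[0,0,-145,0],[0,0,-152,0],[0,0,-152,0],[0,0,-152,0],[0,0,-152,0],[0,0,-152,0]]]'
python3 - <<'E'
from h import *
v=(581.9,50.6,6.54);print(at(v,-45,-92))
go(at(v,-45,-92),205,96.54)
p=cams.camera("wrist");m,c=mask(p,"cocoa");t,R,s=pose();th=np.linspace(0,6.28,60)
W=np.c_[t[0]+22*np.cos(th),t[1]+22*np.sin(th),t[2]-53+0*th]/1000
q=proj(p,W);print(q.min(0).round(),q.max(0).round())
if m is not None:
    ys,xs=np.nonzero(m);print(c,xs.min(),xs.max(),ys.min(),ys.max(),xs[ys<215].mean(),np.median(xs))
E
```

```text
time: 42.6
eef_pos: [0.3761, -0.345, 0.0538]
tool_rot: [0.0, 1.0, -0.0, 0.0]
force: [-0.3, -0.8, 1.5]
grip_width: 1.001
grip_force: 0.0
time: 43.6
eef_pos: [0.3758, -0.3446, 0.0533]
tool_rot: [-0.0, 1.0, -0.0, 0.0]
force: [0.9, -0.7, 2.3]
grip_width: 0.534
grip_force: 20.0
time: 44.6
eef_pos: [0.3749, -0.3437, 0.2036]
tool_rot: [-0.0, 1.0, 0.001, -0.001]
force: [0.6, 0.2, -1.2]
grip_width: 0.537
grip_force: 19.9
[547.67134215 -45.92667497]
t 44.6 pos [ 374.9 -343.7  203.6] yaw_y 90.0 shift [-172.9  297.7   -1.1] turn -0.114 q7 2.19 tiltz [-0.002  0.002 -1.   ]
[290. 194.] [353. 253.]
0.69 269 380 195 349 320.95848595848594 323.0
```

```bash
python3 -m inch '[[[-10,18,-3,-0.01],[-28,48,-5,-0.02],[-49,84,-5,-0.04],[-70,121,-5,-0.05],[-92,158,-5,-0.06],[-113,195,-5,-0.07],[-134,231,-5,-0.08],[-153,263,-5,-0.1],[-166,286,-5,-0.11],[-173,298,0,-0.114]]]'; python3 -m inch '[[[0,0,0,0],[0,0,15,0],[0,0,40,0],[0,0,70,0],[0,0,95,0],[0,0,105,0],[0,0,108,0],[0,0,108,0],[0,0,108,0],[0,0,108,0]]]'
python3 - <<'E'
from h import *
v=(581.9,50.6,6.54)
go(at(v,-45,-92),68.5,96.54)
E
```

```text
time: 45.7
eef_pos: [0.55, -0.0431, 0.2053]
tool_rot: [-0.059, 0.998, 0.001, 0.001]
force: [-0.1, -0.5, -1.9]
grip_width: 0.532
grip_force: 19.9
time: 46.7
eef_pos: [0.5496, -0.0466, 0.0984]
tool_rot: [-0.057, 0.998, -0.0, 0.001]
force: [-0.2, -0.4, -1.6]
grip_width: 0.535
grip_force: 19.9
t 46.7 pos [549.6 -46.6  98.4] yaw_y 96.5 shift [ 1.9  0.9 29.9] turn -0.0 q7 1.49 tiltz [ 0.002 -0.    -1.   ]
```

```bash
python3 -m inch '[[[1,0,10,0],[2,1,18,0],[2,1,22,0],[2,1,25,0],[2,1,27,0],[2,1,28,0],[2,1,29,0],[2,1,29.5,0],[2,1,30,0],[2,1,30,0]]]'
```

```text
time: 47.7
eef_pos: [0.5471, -0.0455, 0.0683]
tool_rot: [-0.057, 0.998, -0.0, 0.001]
force: [-1.7, -0.3, 7.5]
grip_width: 0.537
grip_force: 20.0
```

Contact. I'll release, retreat and check.

```bash
python3 -m inch '[[[0,0,0,0],[0,0,0,0],[0,0,0,0],[0,0,0,0],[0,0,0,0],[0,0,0,0],[0,0,0,0],[0,0,0,0],[0,0,0,0],[0,0,0,0]]]' 0.8;  python3 -m inch '[[[0,0,-5,0],[0,0,-20,0],[0,0,-50,0],[0,0,-90,0],[0,0,-130,0],[0,0,-150,0],[0,0,-150,0],[0,0,-150,0],[0,0,-150,0],[0,0,-150,0]]]'
python3 - <<'E'
from h import *
v=(581.9,50.6,6.54)
p=cams.camera("wrist");cv2.imwrite("pics/w11.png",p["pixels"][:,:,::-1])
th=np.linspace(0,6.28,60)
for n,y,rr,h in(("cinnamon",92,23.5,97),("cocoa",-92,22,109)):
    c=at(v,-45,y);m,cf=mask(p,n)
    q=np.vstack([proj(p,np.c_[c[0]+rr*np.cos(th),c[1]+rr*np.sin(th),th*0+z]/1000) for z in(15,15+h)]);print(n,q.min(0).round(),q.max(0).round())
    if m is not None:
        ys,xs=np.nonzero(m);print(cf,xs.min(),xs.max(),ys.min(),ys.max())
for n,x,z in(("pale",-46,44),("brown",-5,61),("pink",37,77)):chk(p,v,"biscuit_"+n,x,z)
s=cams.camera("side");cv2.imwrite("pics/s2.png",cv2.resize(s["pixels"][150:270,240:420,::-1],None,fx=4,fy=4,interpolation=2))
t=cams.camera("top")
for n,z in(("pepper_mill",.17),("shot_glass",.06)):
    m,c=mask(t,n);print(n,m is not None and rect(t,m,z)[:2])
E
```

```text
time: 48.7
eef_pos: [0.5465, -0.0456, 0.0672]
tool_rot: [-0.057, 0.998, 0.0, 0.0]
force: [-0.1, 0.2, -0.2]
grip_width: 0.803
grip_force: 0.0
time: 49.7
eef_pos: [0.5455, -0.0456, 0.216]
tool_rot: [-0.057, 0.998, 0.0, -0.001]
force: [0.3, -0.7, -0.2]
grip_width: 0.801
grip_force: 0.0
cinnamon [463. 158.] [568. 230.]
0.93 460 563 157 229
cocoa [294. 160.] [348. 234.]
0.84 294 349 159 233
biscuit_pale 0.57 pred [[385.0, 143.0], [441.0, 143.0], [437.0, 225.0], [383.0, 225.0]] seen [[381.0, 222.0], [382.0, 145.0], [440.0, 146.0], [438.0, 223.0]]
biscuit_brown 0.81 pred [[386.0, 187.0], [443.0, 187.0], [439.0, 268.0], [384.0, 268.0]] seen [[384.0, 186.0], [441.0, 186.0], [441.0, 232.0], [384.0, 232.0]]
biscuit_pink 0.65 pred [[387.0, 232.0], [444.0, 232.0], [440.0, 313.0], [385.0, 313.0]] seen [[384.0, 233.0], [440.0, 233.0], [440.0, 287.0], [384.0, 287.0]]
pepper_mill (array([679.98548132, 266.40139076]), array([680.27984619, 267.15835571]))
shot_glass (array([376.39572485,  40.6145476 ]), array([376.56570435,  41.39693451]))
```

View pics/w11.png

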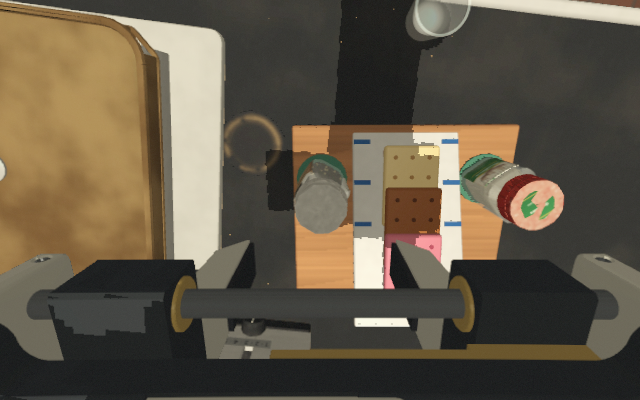

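View pics/s2.png

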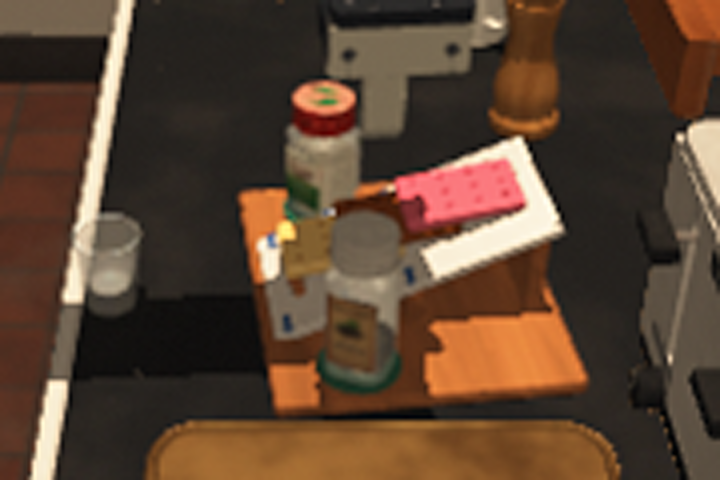

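Both jars stand upright and centred on their pads, the biscuits lap in order at their marks, and the mill and glass haven't moved. The gripper is clear of everything, so I'm handing in.

```bash
python3 -c "
from workcell import r
print(r.sign_off())"
```

```text
the job is handed in; nothing more can be done
None
```

The job is handed in at about 50 s: the pale, brown and pink biscuits lie lapped in order with lower edges within about 3 mm of their marks by camera, cinnamon stands on the left pad and cocoa on the right, and the pepper mill and shot glass were left where they stood.

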